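Close a double-lidded parts pot and hold up its outer lid

ROBOT

A 6-joint arm with a two-finger parallel gripper is mounted at the origin on a cart in front of the work surface, level with it; the furniture and walls round the work are solid. World frame = base frame: x ahead of the robot, y to its left, z up, the work surface at z = 0. Lengths are in mm, angles in rad, forces in N, time in s.
With the tool pointing down it reaches from about 250 to 850 mm from the base axis. Payload 12.5 kg.
Tool frame: the origin (TCP) lies on the centre line of the jaws, within the pads' length; the fingertips stand env.tip_reach ahead of it and the grasp point (between the pads) lies 3 mm ahead of it (env.tip_reach is the distance from the TCP to the fingertips, in mm); z points along the fingers, y is the line along which they close (so a half turn about z gives the same grasp; the last joint's range is limited). The gripper opens to 93 mm and grips with 3 to 60 N. Pads are 15 mm wide; open, the fingers measure 128 mm over their backs; the gripper's body (75 mm by 188 mm) begins 65 mm behind the grasp point.
Start: joints at [1.191, 0.351, 1.652, -0, 1.139, -0.085], TCP at [159.77, 526.268, 206.533] pointing down, gripper open.
Joint ranges: [-2.75, 2.75], [-0.79, 2.1], [0.01, 2.65], [-1.57, 4.71], [0.07, 3.14], [-2.87, 2.87]. Speed limits (rad/s): [2.22, 2.22, 2.79, 3.14, 3.14, 3.14].

INTERFACE

Orientations are given as a rotation vector (axis times angle).
In Python, from bench import env, eyes gives the robot as it stands. The module is installed in compiled form; this text tells all that it offers.
- The arm moves only by the tool jog_arm, never from a script. Its argument "series" is text: rows parted by semicolons, each of 7 numbers parted by spaces: the shift along the tool's x, y, z in m, then the turn, a rotation vector about the tool's x, y, z in degrees, then the opening in per cent of the stroke, from 0 (shut) to 100 (fully open). In form: tx ty tz ax ay az hand; .... A call has 1 to 20 rows; each row shifts and turns the commanded pose from where the row before left it, along the tool's axes as they then stand; what a row does not reach is not made up. A row lasts 1/8 s, in which the tool goes at most 62.5 mm and 10.7 degrees, less where a joint would pass 70% of its speed; a pose out of reach is approached as far as the arm can. A call with a gripper value outside its range is refused whole. The fingers move at their own pace and stop on an object; "force" is the grip in N (left out, the last holds). Time passes only in rows, so rows that do not move let the fingers close. It gives the time, the measured TCP pose, the force, the opening and the grip force at its end, in the units of the state.
- env.observe(): the state, without advancing time (a new reading comes with each control period).
- eyes.snapshot(name): name is "scene" or "side" or "wrist"; returns (picture, depth): 384x512x3 uint8, red, green, blue; 384x512 float32, mm along the optical axis (not along the pixel's ray), 0 where there is no reading.
- eyes.calibration(name): a dict with "fx", "fy", "cx", "cy" (pixels), "R" (3x3) and "t" (3): a world point X has camera coordinates R X + t; the wrist camera has in their place "T_tool_cam" (4x4, takes a point from camera to tool coordinates, whose origin is the TCP and whose axes are the flange's). Camera axes: x right, y down, z forward; pixel columns grow to the right and rows downward; lengths in mm; the calibration is good to about 2 mm. The wrist camera is an equidistant fisheye: a pixel r from the principal point sees the ray r / f radians off the axis. A picture is of the moment at which its call begins: read the wrist's pose just before it. calibration takes no time and is no camera call.
- env.sign_off(): hands the job in; it is judged then, once.
The state is a dict: "clock": time; "q": joint angles; "qd": joint speeds; "tau": joint torques, N m; "tcp_pos": TCP position; "ee_rot": TCP orientation; "contact_force": force on the tool from outside, world axes, zero at the start; "moment": the same for the moment, N m; "width": finger opening in mm; "finger_force": force on a finger pad.
Only numpy, scipy, OpenCV 4.12 (cv2) and the standard library are available. Lean on these libraries where they do the work, as an engineer would, in place of code of your own. Each camera call takes 0.05 s, during which the arm holds its last target. There are 200 camera calls.

TASK

The two nested lids of the parts pot lie on the bench, outer lid over inner lid. Carry them together by the inner lid's knob, lower them gently onto the open pot until the inner lid sits fully home, and let go. Then take the outer lid alone by its collar, raise it straight up until all of it is clear above the knob, and finish still holding it there, level, still and over the pot; the inner lid must stay undisturbed in its seat, and the other things on the bench must stay where they are.

Things in the scene. Friction and masses are not known exactly. Their poses are not given: they have to be found in the camera images.
- pot: Open upright steel pot, fixed to the bench: 96 mm outside, 88 mm inside diameter, rim 75 mm high, on a 104 mm foot disc with three screwed lugs (134 mm across, 8 mm high); a nut and a small knob lie inside. Origin: centre of its underside, z up. When the inner lid is fully home its flange rests on the rim, its origin on the pot's axis 65 mm above this one.
- inner_lid: Loose aluminium inner lid, 0.25 kg, round. Origin: centre of its underside, z up. From there: plug 0-10 mm high (84 mm diameter, 76 mm at the bottom), flange 10-14 mm (100 mm diameter), stem (12 mm diameter), knob head 46-72 mm (18 mm diameter). It starts on the bench with the outer lid resting loosely on its flange, stem through the hole: lifting it by the knob lifts both.
- outer_lid: Steel outer lid, 0.2 kg: plate 110 mm in diameter, 4 mm thick; skirt hanging 12 mm below it (105 mm inside); central hole 26 mm, ringed by a collar 40 mm in diameter, 4-24 mm above the origin. Origin: centre of the plate's underside, z up; nested 14 mm above the inner lid's origin, up to 3 mm off centre. Skirt clears the knob when this origin is 84 mm above the inner lid's.
- inner_knob (a point): Middle of the inner lid's knob head, where to grip it (18 mm diameter, 26 mm tall), on the axis 59 mm above the inner lid's origin.
- outer_collar (a point): Middle of the outer lid's collar, where to grip it from above with the knob between the fingers (40 mm diameter, 20 mm tall), on the axis 14 mm above the outer lid's origin.
- standing_collet: Bystander: standing steel collet, 36 mm in diameter, 84 mm tall, origin at the centre of its underside. Not to be disturbed.
- vee_block: Bystander: dark V-block 48 x 45 x 36 mm, origin at the centre of its underside. Not to be disturbed.
- lying_micrometer: Bystander: micrometer lying flat, 44 x 124 x 16 mm, origin at the centre of its underside. Not to be disturbed.

How it is judged (in metres and radians):
On the way, in this order (a step that is already met when the one before it is completed fails the run):
1. both lids stand nested on the pot, the inner lid home in its seat and let go (z of inner_lid in the frame of pot between 0.062 and 0.068 m and horizontal distance between inner_lid and pot below 0.005 m and angle between inner_lid's own z axis and vertical below 0.06 rad and z of outer_lid in the frame of inner_lid between 0.011 and 0.018 m and contact force between each of the arm, the fingers and inner_lid below 0.1 N), for 0.2 s.
2. the outer lid alone is raised clear above the knob (z of inner_lid in the frame of pot between 0.062 and 0.068 m and horizontal distance between inner_lid and pot below 0.005 m and angle between inner_lid's own z axis and vertical below 0.06 rad and z of outer_lid in the frame of inner_lid above 0.084 m and contact force between the fingers and outer_lid above 0.5 N), for 0.2 s.
At the end, for the whole second after the job is handed in: Inner lid home in the pot (3 mm in height, 5 mm off centre, 0.06 rad), untouched; fingers alone hold the outer lid still, its origin at least 84 mm above the inner lid's, within 50 mm of the pot's axis and 0.2 rad of level; bystanders within 15 mm of their start (all of step 2 and horizontal distance between outer_lid and pot below 0.05 m and angle between outer_lid's own z axis and vertical below 0.2 rad and contact force between each of outer_lid, the fingers, the arm and inner_lid below 0.1 N and contact force between outer_lid and pot below 0.1 N and linear speed of outer_lid below 0.03 m/s and linear speed of inner_lid below 0.02 m/s and distance of each of standing_collet, vee_block, lying_micrometer from where it was at the start of the episode below 0.015 m); the arm keeps its last pose, push and grip.
It fails at once if the outer lid is taken off (over 8 mm) while the inner lid is not home in the pot, or the inner lid comes out of its seat with it (z of outer_lid in the frame of inner_lid above 0.022 m and (z of inner_lid in the frame of pot above 0.069 m or z of inner_lid in the frame of pot below 0.061 m or horizontal distance between inner_lid and pot above 0.006 m)).
It fails at once if the inner lid is jerked while the outer lid is being taken off (z of outer_lid in the frame of inner_lid above 0.022 m and linear speed of inner_lid above 0.1 m/s).
It fails at once if the lids are dropped from more than about a centimetre above the pot's rim or the bench (height (world z) of inner_lid above 0.012 m and z of inner_lid in the frame of pot above 0.077 m and contact force between the fingers and inner_lid below 0.05 N and contact force between inner_lid and pot below 0.05 N).
It fails at once if the standing collet, the V-block or the micrometer is knocked or moved (over 15 mm) (distance of any of standing_collet, vee_block, lying_micrometer from where it was at the start of the episode above 0.015 m).
It also fails if it takes over 51 s, if anything falls off the work surface, if the arm or the gripper's body presses on something with over 40 N, if the wrist force passes 120 N, or if a joint passes its speed limit or range.

## Working session

There is one attempt and no reset: what is moved stays moved. The work goes in short steps, Python scripts to look and compute and a tool call to move; the robot and the scene stay as the last step left them, time stands still between calls to the robot, and variables do not carry over. Pictures are saved under pics/ and viewed, at most 10 in all, crops included, and the job is handed in when it is done.

Besides the shell and the picture viewer there is one more tool, called by a JSON object that holds its "op" and its "data". jog_arm: Moves the arm, as the interface text tells. Its arguments: {"type":"object","properties":{"series":{"type":"string"},"force":{"type":"number"}},"required":["series"]}

```bash
mkdir -p pics; cat > h.py <<'E'
import numpy as np, cv2
from bench import env, eyes
from scipy.spatial.transform import Rotation as Ro
def world(name,d=None):
    im,dep=eyes.snapshot(name); c=eyes.calibration(name)
    v,u=np.mgrid[0:384,0:512]
    P=np.stack([(u-c['cx'])/c['fx']*dep,(v-c['cy'])/c['fy']*dep,dep],-1)
    W=(P-np.array(c['t']))@np.array(c['R'])
    W[dep==0]=np.nan
    return im,W
E
python3 - <<'E'
from h import *
s=env.observe(); print({k:np.round(v,3) for k,v in s.items()}, env.tip_reach)
o=[]
for n in ('scene','side'):
    im,W=world(n); np.savez(f'{n}.npz',im=im,W=W); o.append(im)
    c=eyes.calibration(n); print(n, np.round(-np.array(c['R']).T@c['t'],0), np.isfinite(W[...,0]).mean())
    cv2.imwrite(f'pics/{n}.png',im[...,::-1])
c=eyes.calibration('wrist'); print(c)
im,d=eyes.snapshot('wrist'); cv2.imwrite('pics/wrist.png',im[...,::-1]); np.savez('wrist.npz',im=im,d=d)
E
```

```text
{'clock': np.float64(0.0), 'q': array([ 1.191,  0.351,  1.652, -0.   ,  1.139, -0.085]), 'qd': array([-0.001,  0.002, -0.002,  0.001, -0.001, -0.002]), 'tau': array([ 2.0000e-03, -4.9731e+01, -2.8526e+01,  7.0000e-02,  2.6000e-02,
       -0.0000e+00]), 'tcp_pos': array([159.629, 525.939, 206.004]), 'ee_rot': array([-4.610e-01, -3.107e+00,  2.000e-03]), 'contact_force': array([-0.395, -0.056, -0.256]), 'moment': array([-0.055,  0.059,  0.022]), 'finger_force': np.float64(0.0), 'width': np.float64(93.187)} 22.0
scene [120. 226. 652.] 0.9961344401041666
side [  292. -1064.   501.] 0.9960530598958334
{'fx': 297.3186396354542, 'fy': 297.3186396354542, 'cx': 256.1627970838621, 'cy': 188.0018877618448, 'T_tool_cam': array([[ 1.30563233e-03, -9.67532252e-01, -2.52744211e-01,
         7.06785252e+01],
       [ 9.99999014e-01,  1.39406970e-03, -1.70830242e-04,
        -3.74574990e-01],
       [ 5.17626814e-04, -2.52743738e-01,  9.67533118e-01,
        -1.77870937e+02],
       [ 0.00000000e+00,  0.00000000e+00,  0.00000000e+00,
         1.00000000e+00]])}
```

View pics/scene.png

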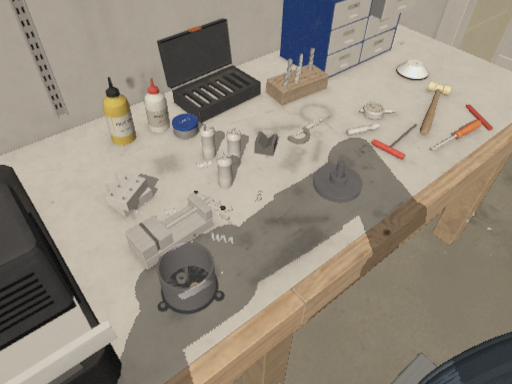

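View pics/side.png

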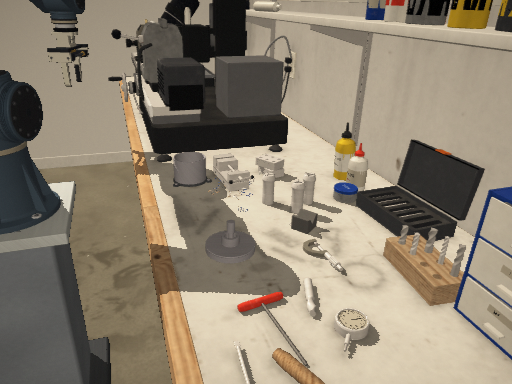

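The scene view shows the nested lids at about (338,180) with the knob at (338,155), and the pot at (189,278). The side view has the lids at (230,245) and the pot at (190,168). The vise lies behind the pot, with the collets, V-block and micrometer further off.

```bash
python3 - <<'E'
from h import *
def circ(P):
    x,y=P[:,0],P[:,1]
    for _ in range(3):
        A=np.c_[2*x,2*y,np.ones_like(x)]; s=np.linalg.lstsq(A,x*x+y*y,rcond=None)[0]
        r=np.sqrt(s[2]+s[0]**2+s[1]**2); e=abs(np.hypot(x-s[0],y-s[1])-r); k=e<np.percentile(e,90); x,y=x[k],y[k]
    return s[:2],r,len(x)
for n,lid,pot in (('scene',(338,172,38),(189,275,42)),('side',(230,240,35),(190,168,25))):
    z=np.load(n+'.npz'); W=z['W']
    print(n,'bench z',np.nanmedian(W[(abs(W[...,2])<15)][:,2]))
    for (u,v,r),nm in ((lid,'lid'),(pot,'pot')):
        S=W[v-r:v+r,u-r:u+r].reshape(-1,3); S=S[np.isfinite(S[:,0])]
        h,e=np.histogram(S[:,2],np.arange(-6,100,4)); print(nm,dict(zip(e[:-1].astype(int).tolist(),h.tolist())))
        for lo,hi in ((13,23),(32,44),(60,84)) if nm=='lid' else ((70,80),(30,65)):
            Q=S[(S[:,2]>lo)&(S[:,2]<hi)]
            if len(Q)>10:
                hull=cv2.convexHull(Q[:,:2].astype(np.float32))[:,0]
                (cx,cy),rr=cv2.minEnclosingCircle(hull)
                print(lo,hi,len(Q),'mean',Q.mean(0).round(1),'hullcirc',circ(hull),'minenc',round(cx,1),round(cy,1),round(rr,1),'zmed',np.median(Q[:,2]))
# neighbours above 20mm near pot & lid: 
W=np.load('scene.npz')['W']
for n in('scene','side'):
    W=np.load(n+'.npz')['W']
    m=(W[...,2]>25)&(W[...,0]>-150)&(W[...,0]<900)&(W[...,1]>50)&(W[...,1]<1000)
    k,l,st,c=cv2.connectedComponentsWithStats(m.astype(np.uint8))
    for i in range(1,k):
        if st[i,4]>60:
            Q=W[l==i]; print(n,c[i].round(),Q.min(0).round(),Q.max(0).round())
E
```

```text
scene bench z -0.64544074373086
lid {-6: 574, -2: 3521, 2: 111, 6: 109, 10: 91, 14: 777, 18: 255, 22: 29, 26: 34, 30: 37, 34: 85, 38: 20, 42: 2, 46: 12, 50: 12, 54: 8, 58: 15, 62: 9, 66: 15, 70: 33, 74: 0, 78: 0, 82: 0, 86: 0, 90: 0, 94: 0}
13 23 1059 mean [ 490.6 -324.8   17.2] hullcirc (array([ 524.0226 , -395.95938], dtype=float32), np.float32(113.996506), 15) minenc 511.4 -397.2 122.9 zmed 17.221245457957696
32 44 119 mean [ 492.6 -326.3   36.6] hullcirc (array([ 495.83258, -330.20453], dtype=float32), np.float32(19.27555), 11) minenc 495.5 -330.7 19.9 zmed 36.869772097025376
60 84 65 mean [ 495.1 -329.2   68.5] hullcirc (array([ 496.26505, -331.10995], dtype=float32), np.float32(8.875441), 9) minenc 495.6 -331.6 9.9 zmed 70.00063303527548
pot {-6: 246, -2: 2208, 2: 780, 6: 394, 10: 226, 14: 218, 18: 165, 22: 289, 26: 189, 30: 173, 34: 165, 38: 160, 42: 177, 46: 175, 50: 172, 54: 306, 58: 212, 62: 149, 66: 147, 70: 256, 74: 217, 78: 0, 82: 0, 86: 0, 90: 0, 94: 0}
70 80 473 mean [480.3  76.4  73.6] hullcirc (array([481.94467 ,  74.020004], dtype=float32), np.float32(47.78966), 33)
[... 1169 characters left out ...]
0, 94: 0}
70 80 146 mean [480.1  75.8  73.3] hullcirc (array([450.9716  , 127.873764], dtype=float32), np.float32(103.92784), 14) minenc 465.6 130.3 108.3 zmed 73.4982883734844
30 65 931 mean [494.2 138.3  49.7] hullcirc (array([512.7891 , 147.57448], dtype=float32), np.float32(119.81917), 18) minenc 514.8 140.6 127.0 zmed 50.42804155651812
scene [ 44. 304.] [386. 220.  32.] [867. 341. 317.]
scene [122. 195.] [694.  50.  25.] [772. 109.  53.]
scene [166. 259.] [434.  50.  25.] [627. 122.  78.]
side [65. 34.] [ 74. 420. 218.] [231. 609. 489.]
side [209.  83.] [273.  50.  26.] [900. 888. 502.]
side [225. 162.] [563.  50.  25.] [629. 124.  61.]
side [265. 159.] [695.  50.  26.] [772. 108.  53.]
```

```bash
python3 - <<'E'
from h import *
for n in('scene','side'):
    W=np.load(n+'.npz')['W']
    for y in range(100,900,50):
        r=[]
        for zl,zh in((30,150),(150,300),(300,600)):
            m=(W[...,1]>=y)&(W[...,1]<y+50)&(W[...,2]>zl)&(W[...,2]<zh)&(W[...,0]>230)
            x=W[m][:,0]; r.append((int(m.sum()),int(np.percentile(x,2)) if m.sum()>5 else None))
        print(n,y,r)
E
```

```text
scene 100 [(2021, 445), (1414, 1075), (102, 1075)]
scene 150 [(996, 1076), (228, 1075), (0, None)]
scene 200 [(2105, 397), (2139, 386), (948, 444)]
scene 250 [(1075, 393), (5709, 387), (1613, 442)]
scene 300 [(32, 398), (2383, 387), (0, None)]
scene 350 [(0, None), (0, None), (0, None)]
scene 400 [(0, None), (0, None), (0, None)]
scene 450 [(0, None), (0, None), (0, None)]
scene 500 [(0, None), (0, None), (0, None)]
scene 550 [(0, None), (0, None), (0, None)]
scene 600 [(0, None), (0, None), (0, None)]
scene 650 [(0, None), (0, None), (0, None)]
scene 700 [(0, None), (0, None), (0, None)]
scene 750 [(0, None), (0, None), (0, None)]
scene 800 [(0, None), (0, None), (0, None)]
scene 850 [(0, None), (0, None), (0, None)]
side 100 [(340, 450), (77, 1076), (164, 846)]
side 150 [(100, 1076), (296, 1075), (360, 846)]
side 200 [(3735, 405), (2190, 395), (581, 452)]
side 250 [(1377, 393), (2931, 424), (767, 448)]
side 300 [(349, 392), (552, 387), (558, 449)]
side 350 [(309, 392), (627, 373), (560, 379)]
side 400 [(270, 392), (444, 390), (526, 398)]
side 450 [(234, 392), (604, 398), (1662, 371)]
side 500 [(194, 392), (288, 397), (995, 314)]
side 550 [(187, 392), (232, 397), (587, 410)]
side 600 [(178, 384), (227, 408), (1990, 577)]
side 650 [(176, 377), (297, 403), (418, 570)]
side 700 [(191, 365), (193, 386), (478, 576)]
side 750 [(218, 329), (224, 277), (161, 651)]
side 800 [(87, 325), (131, 326), (162, 908)]
side 850 [(15, 341), (92, 330), (435, 902)]
```

View pics/wrist.png

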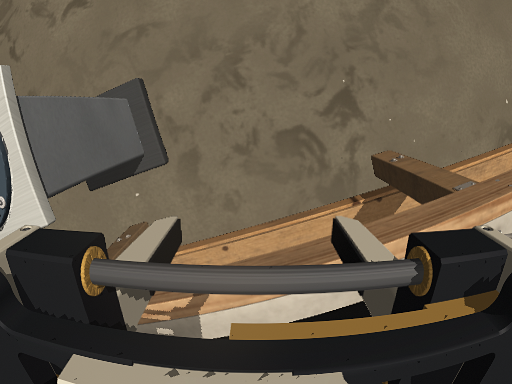

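The wrist view shows only the floor and the bench's wooden edge between the fingers. I retract in front of the machine (face at x≈385) before turning.

{"op": "jog_arm", "data": {"series": "-0.006 -0.01 0 0 0 0 100;-0.012 -0.02 0 0 0 0 100;-0.012 -0.02 0 0 0 0 100;-0.012 -0.021 0 0 0 0 100;-0.012 -0.021 0 0 0 0 100;-0.012 -0.021 0 0 0 0 100;-0.012 -0.021 0 0 0 0 100;-0.012 -0.021 0 0 0 0 100;-0.012 -0.021 0 0 0 0 100;-0.012 -0.021 0 0 0 0 100;-0.012 -0.021 0 0 0 0 100;-0.012 -0.021 0 0 0 0 100;-0.012 -0.021 0 0 0 0 100;-0.012 -0.021 0 0 0 0 100;-0.012 -0.021 0 0 0 0 100"}}

```text
clock: 2.02
tcp_pos: [238.2, 185.5, 206.4]
ee_rot: [0.461, 3.107, 0.0]
contact_force: [-0.5, 0.5, 0.0]
width: 93.0
finger_force: 0.0
```

{"op": "jog_arm", "data": {"series": "-0.0075 -0.025 0 0 0 0 100;-0.0075 -0.025 0 0 0 0 100;-0.0075 -0.025 0 0 0 0 100;-0.0075 -0.025 0 0 0 0 100;-0.0075 -0.025 0 0 0 0 100;0 0 0 0 0 7.31 100;0 0 0 0 0 7.31 100;0 0 0 0 0 7.31 100;0 0 0 0 0 7.31 100;0 0 0 0 0 7.31 100;0 0 0 0 0 7.31 100;0 0 0 0 0 7.31 100;0 0 0 0 0 7.31 100;0 0 0 0 0 7.31 100;0 0 0 0 0 7.31 100"}}

```text
clock: 3.9
tcp_pos: [237.5, 56.0, 206.3]
ee_rot: [2.226, 2.217, -0.0]
contact_force: [-0.9, 0.1, -0.8]
width: 93.0
finger_force: 0.0
```

{"op": "jog_arm", "data": {"series": "-0.01 0.007 0 0 0 0 100;-0.0215 0.0143 0 0 0 0 100;-0.0215 0.0143 0 0 0 0 100;-0.0215 0.0143 0 0 0 0 100;-0.0215 0.0143 0 0 0 0 100;-0.0215 0.0143 0 0 0 0 100;-0.0215 0.0143 0 0 0 0 100;-0.0215 0.0143 0 0 0 0 100;-0.0215 0.0143 0 0 0 0 100;-0.0215 0.0143 0 0 0 0 100;-0.0215 0.0143 0 0 0 0 100;-0.0215 0.0143 0 0 0 0 100;-0.0215 0.0143 0 0 0 0 100;-0.0215 0.0143 0 0 0 0 100;-0.0215 0.0143 0 0 0 0 100;-0.0215 0.0143 0 0 0 0 100;-0.0215 0.0143 0 0 0 0 100;-0.0215 0.0143 0 0 0 0 100;-0.011 0.008 0 0 0 0 100;0 0 0 0 0 0 100"}}

```text
clock: 6.4
tcp_pos: [495.9, -330.3, 206.2]
ee_rot: [-2.221, -2.221, 0.0]
contact_force: [0.1, 1.0, 0.3]
width: 92.9
finger_force: 0.0
```

```bash
cat >> h.py <<'E'
def wristworld():
    s=env.observe(); im,d=eyes.snapshot('wrist'); c=eyes.calibration('wrist')
    v,u=np.mgrid[0:384,0:512]; x,y=(u-c['cx']),(v-c['cy']); r=np.hypot(x,y)+1e-9; th=r/c['fx']
    P=np.stack([x/r*np.tan(th)*d,y/r*np.tan(th)*d,d],-1)
    T=c['T_tool_cam']; W=P@T[:3,:3].T+T[:3,3]
    W=Ro.from_rotvec(s['ee_rot']).apply(W.reshape(-1,3)).reshape(W.shape)+s['tcp_pos']
    W[(d==0)|(th>1.4)]=np.nan
    return s,im,W
E
python3 - <<'E'
from h import *
s,im,W=wristworld(); print(s['tcp_pos'],s['ee_rot'])
cv2.imwrite('pics/w2.png',im[...,::-1]); np.savez('w2.npz',W=W,im=im)
for lo,hi in((14,22),(34,42),(60,80)):
    Q=W[(W[...,2]>lo)&(W[...,2]<hi)&(np.hypot(W[...,0]-496,W[...,1]+331)<70)]
    if len(Q)>5:
        h=cv2.convexHull(Q[:,:2].astype(np.float32)); print(lo,len(Q),np.median(Q[:,2]),cv2.minEnclosingCircle(h),Q.mean(0),Q.min(0),Q.max(0))
E
```

```text
[ 495.93381554 -330.31334698  206.22461209] [-2.22129030e+00 -2.22074620e+00  1.20626153e-04]
14 4873 17.715970431569332 ((496.0097961425781, -330.64599609375), 54.96290588378906) [ 496.08271917 -328.34338043   17.69452673] [ 442.53599685 -385.59342143   14.08974784] [ 550.68669663 -276.73859728   21.9359274 ]
34 435 37.54084827279502 ((496.7312316894531, -331.3783874511719), 19.894773483276367) [ 496.64131191 -328.97705491   37.48102866] [ 477.90456815 -350.36091383   34.25889462] [ 516.33067475 -311.69514354   39.81252004]
60 230 71.60599444912916 ((497.4835510253906, -331.5248718261719), 8.819046020507812) [ 497.6383922  -330.72837483   70.87460754] [ 489.24748057 -340.32619014   60.10962488] [ 505.87409894 -322.95717071   73.431593  ]
```

View pics/w2.png

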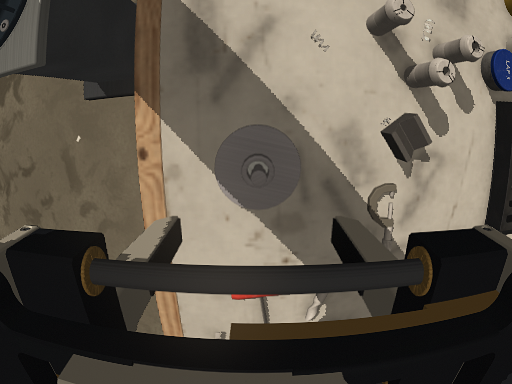

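The wrist view shows the lids centred at about (258,168), the knob clear of the fingers, and nothing else beneath the hand. I descend and grip the knob.

{"op": "jog_arm", "data": {"series": "-0.0012 0.0012 0.015 0 0 0 100;0 0 0.02 0 0 0 100;0 0 0.02 0 0 0 100;0 0 0.02 0 0 0 100;0 0 0.02 0 0 0 100;0 0 0.02 0 0 0 100;0 0 0.015 0 0 0 100;0 0 0.008 0 0 0 100;0 0 0.004 0 0 0 100;0 0 0 0 0 0 100;0 0 0 0 0 0 30;0 0 0 0 0 0 30;0 0 0 0 0 0 30;0 0 0 0 0 0 10;0 0 0 0 0 0 10;0 0 0 0 0 0 10", "force": 30}}

```text
clock: 8.45
tcp_pos: [497.5, -331.4, 64.5]
ee_rot: [-2.221, -2.222, -0.0]
contact_force: [0.3, -0.6, -0.5]
width: 37.7
finger_force: 0.0
```

{"op": "jog_arm", "data": {"series": "0 0 0 0 0 0 0;0 0 0 0 0 0 0;0 0 0 0 0 0 0;0 0 0 0 0 0 0;0 0 0 0 0 0 0;0 0 -0.003 0 0 0 0;0 0 -0.007 0 0 0 0;0 0 -0.01 0 0 0 0;0 0 0 0 0 0 0;0 0 0 0 0 0 0"}}

```text
clock: 9.7
tcp_pos: [497.4, -331.4, 84.6]
ee_rot: [2.221, 2.222, 0.0]
contact_force: [0.2, 0.6, 0.5]
width: 0.6
finger_force: 0.0
```

```bash
python3 - <<'E'
from h import *
s,im,W=wristworld(); print(s['tcp_pos'],s['width'],s['finger_force'])
im2,_=eyes.snapshot('side')
a=cv2.resize(im2[150:300,150:350],(600,450),interpolation=cv2.INTER_CUBIC)
cv2.imwrite('pics/s3.png',a[...,::-1]); cv2.imwrite('pics/w3.png',im[...,::-1])
E
```

```text
[ 497.41569894 -331.40893367   84.60094114] 0.5559356371968236 0.0
```

View pics/s3.png

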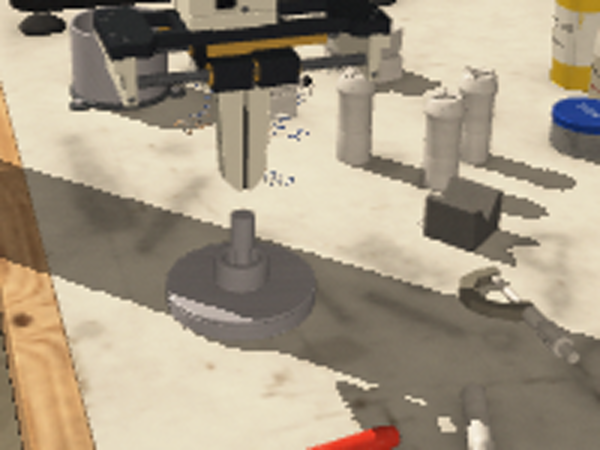

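View pics/w3.png

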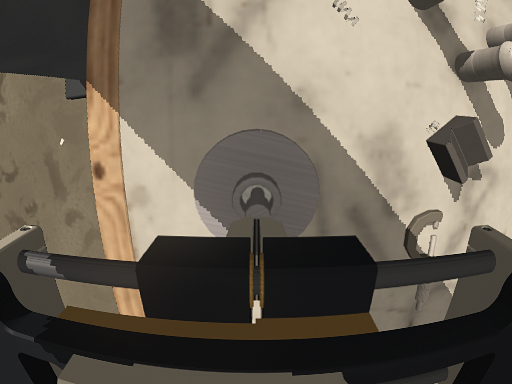

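The side view shows the lids unmoved and the closed fingertips (245,188) above the knob top (243,212), so the hand closed on nothing. I measure where the tips really are.

```bash
python3 - <<'E'
from h import *
s=env.observe(); 
im,W=world('side'); s2,imw,Ww=wristworld()
for n,W in(('side',W),('wrist',Ww)):
    m=(np.hypot(W[...,0]-497,W[...,1]+331)<25)
    Q=W[m]; h,e=np.histogram(Q[:,2],np.arange(0,160,6)); print(n,list(zip(e[:-1].tolist(),h.tolist())))
    for lo,hi in((60,75),(75,84),(84,96),(96,120)):
        q=Q[(Q[:,2]>lo)&(Q[:,2]<hi)]
        if len(q): print(lo,len(q),q.min(0).round(1),q.max(0).round(1),q.mean(0).round(1))
print(np.round(W.shape,0), env.tip_reach, s['tcp_pos'],s['width'])
E
```

```text
side [(0, 0), (6, 0), (12, 34), (18, 69), (24, 54), (30, 64), (36, 89), (42, 13), (48, 17), (54, 22), (60, 16), (66, 31), (72, 13), (78, 0), (84, 0), (90, 0), (96, 17), (102, 33), (108, 41), (114, 40), (120, 43), (126, 45), (132, 44), (138, 44), (144, 43), (150, 54)]
60 60 [ 488.9 -340.5   60.5] [ 505.5 -320.1   72.9] [ 496.4 -334.2   68.6]
96 131 [ 481.2 -341.8   96.6] [ 512.  -322.3  119.9] [ 495.5 -338.1  109.9]
wrist [(0, 0), (6, 1), (12, 624), (18, 300), (24, 115), (30, 144), (36, 789), (42, 4), (48, 44), (54, 53), (60, 63), (66, 254), (72, 70), (78, 0), (84, 0), (90, 5), (96, 97), (102, 184), (108, 220), (114, 256), (120, 266), (126, 72), (132, 95), (138, 39), (144, 29), (150, 21)]
60 387 [ 488.7 -333.3   60. ] [ 506.3 -321.9   73.2] [ 497.6 -326.5   69.7]
84 5 [ 492.9 -322.5   95.2] [ 501.9 -322.2   95.9] [ 498.  -322.4   95.5]
96 757 [ 481.5 -324.7   96.3] [ 511.7 -321.6  120. ] [ 496.7 -322.4  110.2]
[384 512   3] 22.0 [ 497.31891346 -331.31998691   84.30657462] 0.3611386077500517
```

```bash
python3 - <<'E'
from h import *
W=np.load('w2.npz')['W']
m=(abs(W[...,1]+331)<30)&(abs(W[...,0]-496)<75)&(W[...,2]>100)&(W[...,2]<300)
Q=W[m]; print(len(Q)); h,e=np.histogram(Q[:,2],np.arange(100,300,8)); print(list(zip(e[:-1].tolist(),h.tolist())))
for z in(210,230,250):
  q=Q[(Q[:,2]>z)&(Q[:,2]<z+15)]
  if len(q): print(z,np.unique(q[:,0].round(-1),return_counts=True),q[:,1].min(),q[:,1].max())
E
```

```text
5068
[(100, 0), (108, 0), (116, 0), (124, 0), (132, 0), (140, 0), (148, 0), (156, 0), (164, 0), (172, 0), (180, 0), (188, 0), (196, 0), (204, 0), (212, 68), (220, 344), (228, 471), (236, 524), (244, 593), (252, 602), (260, 628), (268, 592), (276, 254), (284, 375)]
210 (array([440., 450., 540., 550.]), array([ 29, 111,  97,  34])) -338.61976949305875 -320.76319562115503
230 (array([430., 440., 450., 540., 550., 560.]), array([  9, 168, 295, 280, 172,  13])) -338.1578054614037 -320.6231319704184
250 (array([430., 440., 450., 540., 550., 560.]), array([ 39, 236, 300, 293, 238,  51])) -335.405470340045 -320.4127649370538
```

The tips really stand about 11 mm behind the reported TCP (not 22 mm ahead), both open and shut. I reopen, go about 33 mm deeper than nominal, and watch the force.

{"op": "jog_arm", "data": {"series": "0 0 0 0 0 0 60;0 0 0 0 0 0 60;0 0 0 0 0 0 60;0 0 0 0 0 0 60;0 0 0 0 0 0 60;0 0 0 0 0 0 60;0 0 0.01 0 0 0 60;0 0 0.015 0 0 0 60;0 0 0.014 0 0 0 60;0 0 0.007 0 0 0 60;0 0 0.004 0 0 0 60;0 0 0.0025 0 0 0 60;0 0 0 0 0 0 60"}}

```text
clock: 11.52
tcp_pos: [497.5, -331.5, 32.2]
ee_rot: [2.221, 2.221, 0.0]
contact_force: [0.4, -1.1, -0.8]
width: 55.8
finger_force: 0.0
```

{"op": "jog_arm", "data": {"series": "0 0 0 0 0 0 0;0 0 0 0 0 0 0;0 0 0 0 0 0 0;0 0 0 0 0 0 0;0 0 0 0 0 0 0;0 0 0 0 0 0 0;0 0 0 0 0 0 0", "force": 30}}

```text
clock: 12.4
tcp_pos: [497.6, -331.5, 32.0]
ee_rot: [2.221, 2.221, 0.0]
contact_force: [2.0, -1.1, -1.0]
width: 17.1
finger_force: 30.0
```

{"op": "jog_arm", "data": {"series": "0 0 -0.003 0 0 0 0;0 0 -0.006 0 0 0 0;0 0 -0.01 0 0 0 0;0 0 -0.015 0 0 0 0;0 0 -0.016 0 0 0 0;0 0 -0.016 0 0 0 0;0 0 -0.016 0 0 0 0;0 0 -0.016 0 0 0 0;0 0 -0.012 0 0 0 0;0 0 -0.006 0 0 0 0;0 0 -0.002 0 0 0 0;0 0 0 0 0 0 0"}}

```text
clock: 13.9
tcp_pos: [497.3, -331.3, 149.7]
ee_rot: [-2.221, -2.221, 0.0]
contact_force: [0.1, 0.5, -4.1]
width: 17.5
finger_force: 30.0
```

{"op": "jog_arm", "data": {"series": "0.004 -0.001 0 0 0 0 0;0.01 -0.001 0 0 0 0 0;0.017 -0.001 0 0 0 0 0;0.022 -0.001 0 0 0 0 0;0.024 -0.001 0 0 0 0 0;0.024 -0.001 0 0 0 0 0;0.024 -0.001 0 0 0 0 0;0.024 -0.001 0 0 0 0 0;0.024 -0.001 0 0 0 0 0;0.024 -0.001 0 0 0 0 0;0.024 -0.001 0 0 0 0 0;0.022 -0.001 0 0 0 0 0;0.02 -0.001 0 0 0 0 0;0.015 -0.001 0 0 0 0 0;0.009 -0.001 0 0 0 0 0;0.004 0 0 0 0 0 0;0 0 0 0 0 0 0;0 0 0 0 0 0 0"}}

```text
clock: 16.15
tcp_pos: [482.4, -40.8, 150.0]
ee_rot: [2.222, 2.221, -0.0]
contact_force: [0.7, -0.3, -4.3]
width: 17.6
finger_force: 30.0
```

```bash
python3 - <<'E'
from h import *
s,im,W=wristworld(); t=s['tcp_pos']; print(t,s['width'],s['contact_force'])
cv2.imwrite('pics/w4.png',im[...,::-1])
m=(W[...,2]>70)&(W[...,2]<80)&(np.hypot(W[...,0]-482,W[...,1]-74)<60)
Q=W[m]; print('rim',len(Q),Q.min(0),Q.max(0),np.median(Q[:,2]))
Q=Q[(Q[:,2]>72)]
from scipy.optimize import least_squares
# rim ring 44..48 mid 46
f=least_squares(lambda p:np.hypot(Q[:,0]-p[0],Q[:,1]-p[1])-46,[482,74],loss='soft_l1',f_scale=1); print('fit',f.x,np.median(abs(f.fun)))
h=cv2.convexHull(Q[:,:2].astype(np.float32)); print(cv2.minEnclosingCircle(h))
im2,W2=world('side')
for n,V in(('w',W),('s',W2)):
  P=V[(np.hypot(V[...,0]-t[0],V[...,1]-t[1])<75)&(V[...,2]<t[2]+15)&(V[...,2]>90)]
  hh,e=np.histogram(P[:,2],np.arange(95,170,4)); print(n,dict(zip(e[:-1].tolist(),hh.tolist())))
  p=P[(P[:,2]>t[2]-19)&(P[:,2]<t[2]-9)]
  if len(p): print('plate',p.min(0),p.max(0),cv2.minEnclosingCircle(cv2.convexHull(p[:,:2].astype(np.float32))))
E
```

```text
[482.43908222 -40.79067639 150.00301097] 17.580064813724455 [ 0.74389878 -0.33667442 -4.32281565]
rim 1677 [434.52185568  27.12156738  70.01297861] [529.14328097 121.92697514  77.34080704] 74.37938935489743
fit [481.88625196  74.27340884] 1.059511188794822
((481.83563232421875, 74.38729858398438), 48.02904510498047)
w {95: 0, 99: 0, 103: 0, 107: 0, 111: 0, 115: 0, 119: 20, 123: 34, 127: 76, 131: 1617, 135: 9052, 139: 109, 143: 124, 147: 115, 151: 303, 155: 505, 159: 18, 163: 43}
plate [426.49862931 -80.31500044 131.0071271 ] [536.0426119   14.5026657  140.99407948] ((481.24853515625, -39.2286262512207), 54.9739875793457)
s {95: 0, 99: 0, 103: 0, 107: 0, 111: 0, 115: 0, 119: 39, 123: 57, 127: 60, 131: 72, 135: 334, 139: 22, 143: 23, 147: 21, 151: 34, 155: 35, 159: 7, 163: 5}
plate [426.03696023 -96.60396527 131.07587529] [535.12548152   8.57174604 140.97225537] ((480.4961853027344, -42.39326858520508), 55.77606201171875)
```

View pics/w4.png

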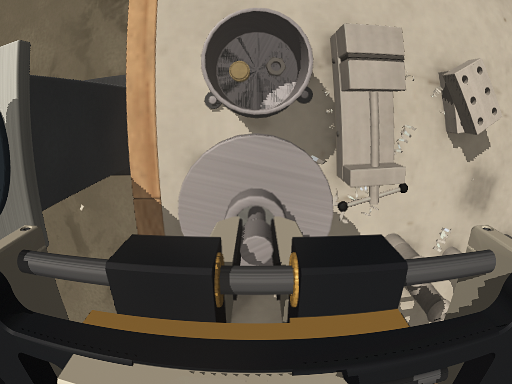

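Pot at (259,62) in the view, open and clear; lids hang level. Pot axis is (482.0, 74.3).

{"op": "jog_arm", "data": {"series": "0.004 -0.0004 0 0 0 0 0;0.01 0 0 0 0 0 0;0.016 0 0 0 0 0 0;0.018 0 0 0 0 0 0;0.018 0 0 0 0 0 0;0.018 0 0 0 0 0 0;0.016 0 0 0 0 0 0;0.01 0 0 0 0 0 0;0.004 0 0 0 0 0 0;0.001 0 0 0 0 0 0;0 0 0.006 0 0 0 0;0 0 0.01 0 0 0 0;0 0 0.01 0 0 0 0;0 0 0.008 0 0 0 0;0 0 0.004 0 0 0 0;0 0 0.002 0 0 0 0;0 0 0.002 0 0 0 0;0 0 0 0 0 0 0"}}

```text
clock: 18.5
tcp_pos: [482.0, 74.6, 108.1]
ee_rot: [2.221, 2.222, 0.0]
contact_force: [-0.2, -0.3, -4.1]
width: 17.5
finger_force: 30.0
```

{"op": "jog_arm", "data": {"series": "0 0 0.002 0 0 0 0;0 0 0.002 0 0 0 0;0 0 0.001 0 0 0 0;0 0 0.001 0 0 0 0;0 0 0 0 0 0 0"}}

```text
clock: 19.12
tcp_pos: [482.0, 74.6, 102.0]
ee_rot: [-2.221, -2.222, 0.0]
contact_force: [0.5, 0.0, -5.3]
width: 17.3
finger_force: 30.0
```

Entering the pot freely. Lowering the last 5 mm in small steps.

{"op": "jog_arm", "data": {"series": "0 0 0.001 0 0 0 0;0 0 0.001 0 0 0 0;0 0 0.001 0 0 0 0;0 0 0.001 0 0 0 0;0 0 0.0005 0 0 0 0;0 0 0 0 0 0 0"}}

```text
clock: 19.88
tcp_pos: [482.0, 74.6, 97.5]
ee_rot: [2.221, 2.222, -0.0]
contact_force: [-0.5, 0.7, -3.7]
width: 17.0
finger_force: 30.0
```

{"op": "jog_arm", "data": {"series": "0 0 0.0005 0 0 0 0;0 0 0.0005 0 0 0 0;0 0 0.0005 0 0 0 0;0 0 0 0 0 0 0;0 0 0 0 0 0 0"}}

```text
clock: 20.5
tcp_pos: [482.1, 74.6, 97.0]
ee_rot: [2.221, 2.221, 0.001]
contact_force: [-5.4, -0.1, 10.0]
width: 17.5
finger_force: 30.0
```

Seated (10 N reaction, TCP at 97.0 as predicted). Back off the push and release.

{"op": "jog_arm", "data": {"series": "0 0 -0.0008 0 0 0 0;0 0 0 0 0 0 75;0 0 0 0 0 0 75;0 0 0 0 0 0 75;0 0 0 0 0 0 75;0 0 0 0 0 0 75;0 0 0 0 0 0 75;0 0 0 0 0 0 75;0 0 0 0 0 0 75"}}

```text
clock: 21.62
tcp_pos: [482.0, 74.6, 96.9]
ee_rot: [2.221, 2.222, 0.0]
contact_force: [-0.3, -0.5, -0.1]
width: 69.6
finger_force: 0.0
```

```bash
python3 - <<'E'
from h import *
s,im,W=wristworld(); t=s['tcp_pos']; print(t,s['width'],s['contact_force'])
o=[im]
for n in('wrist','side','scene'):
    if n!='wrist': im,W=world(n); o.append(im)
    d=np.hypot(W[...,0]-482,W[...,1]-74)
    for nm,lo,hi,r in(('plate',78,87,60),('collar',99,106,26),('knob',132,142,14)):
        Q=W[(W[...,2]>lo)&(W[...,2]<hi)&(d<r)]
        if len(Q)>8: print(n,nm,len(Q),np.median(Q[:,2]).round(1),np.round(cv2.minEnclosingCircle(cv2.convexHull(Q[:,:2].astype(np.float32)))[0],1),Q.min(0).round(1),Q.max(0).round(1))
a=cv2.resize(o[1][100:220,120:280],(800,600),interpolation=cv2.INTER_CUBIC); cv2.imwrite('pics/s5.png',a[...,::-1]); cv2.imwrite('pics/w5.png',o[0][...,::-1])
E
```

```text
[482.00001977  74.57038005  96.85268315] 69.60518860354888 [-0.25626681 -0.46078207 -0.14275529]
wrist plate 12657 82.7 [480.5  75.1] [426.   34.8  78. ] [535.3 129.9  87. ]
wrist collar 1403 102.4 [480.8  75.2] [461.   58.5  99. ] [500.1  94.7 105.4]
wrist knob 870 136.6 [481.3  75. ] [472.9  65.8 132.1] [490.2  84.2 138.7]
side plate 337 83.2 [481.7  74. ] [425.6  19.3  78. ] [532.9 123.3  86.8]
side collar 48 102.4 [480.6  74.1] [462.2  55.4  99. ] [499.3  92.7 104.7]
side knob 20 136.3 [480.9  72.8] [472.7  62.1 132. ] [488.7  84.3 137.9]
scene plate 1694 82.4 [480.7  73.9] [425.6  23.7  78. ] [536.2 129.   87. ]
scene collar 77 102.2 [478.4  85.4] [462.5  78.5  99.2] [494.3  93.9 104. ]
```

View pics/s5.png

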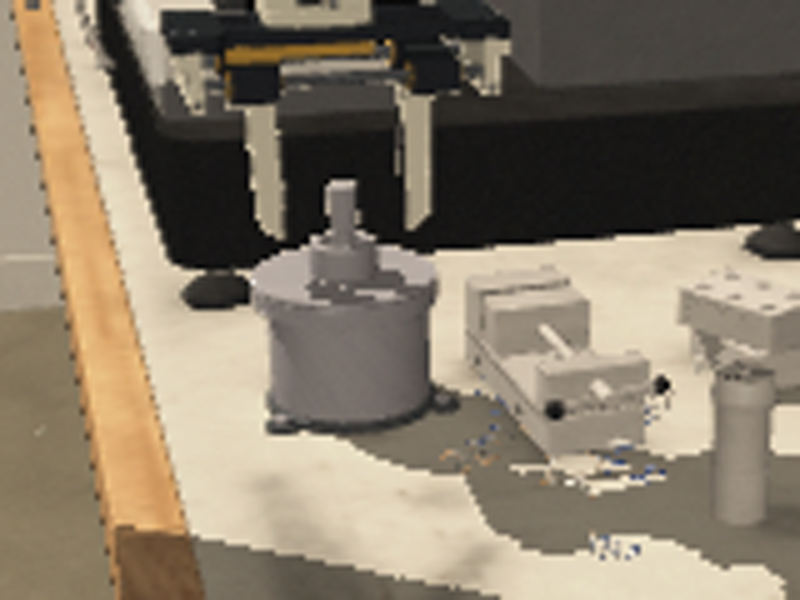

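Both lids sit nested and home on the pot (plate 83, collar 103, knob top 137 mm), fingers open astride the knob. I go down to the collar at (480.8, 75).

{"op": "jog_arm", "data": {"series": "0 -0.0012 0.004 0 0 0 75;0 0 0.006 0 0 0 75;0 0 0.006 0 0 0 75;0 0 0.003 0 0 0 75;0 0 0.002 0 0 0 75;0 0 0.001 0 0 0 75;0 0 0 0 0 0 75"}}

```text
clock: 22.65
tcp_pos: [480.8, 74.6, 74.9]
ee_rot: [2.221, 2.222, 0.0]
contact_force: [0.9, 0.4, 0.1]
width: 70.0
finger_force: 0.0
```

{"op": "jog_arm", "data": {"series": "0 0 0 0 0 0 45;0 0 0 0 0 0 45;0 0 0 0 0 0 45;0 0 0 0 0 0 35;0 0 0 0 0 0 30;0 0 0 0 0 0 20;0 0 0 0 0 0 10;0 0 0 0 0 0 10;0 0 0 0 0 0 10", "force": 25}}

```text
clock: 23.78
tcp_pos: [480.8, 74.6, 74.9]
ee_rot: [2.221, 2.222, 0.0]
contact_force: [0.6, -0.0, 0.3]
width: 39.3
finger_force: 25.0
```

{"op": "jog_arm", "data": {"series": "0 0 -0.001 0 0 0 10;0 0 -0.002 0 0 0 10;0 0 -0.004 0 0 0 10;0 0 -0.005 0 0 0 10;0 0 -0.006 0 0 0 10;0 0 -0.006 0 0 0 10;0 0 -0.006 0 0 0 10;0 0 -0.006 0 0 0 10;0 0 -0.006 0 0 0 10;0 0 -0.006 0 0 0 10;0 0 -0.006 0 0 0 10;0 0 -0.006 0 0 0 10;0 0 -0.006 0 0 0 10;0 0 -0.006 0 0 0 10;0 0 -0.006 0 0 0 10;0 0 -0.004 0 0 0 10;0 0 -0.002 0 0 0 10;0 0 -0.001 0 0 0 10;0 0 0 0 0 0 10;0 0 0 0 0 0 10"}}

```text
clock: 26.28
tcp_pos: [480.7, 74.6, 159.7]
ee_rot: [-2.221, -2.222, 0.0]
contact_force: [0.5, 0.7, -1.8]
width: 39.2
finger_force: 25.0
```

```bash
python3 - <<'E'
from h import *
s=env.observe(); print(s['tcp_pos'],s['width'],s['contact_force'],s['finger_force'])
im,W=world('side')
d=np.hypot(W[...,0]-481,W[...,1]-74); Q=W[(d<60)&(W[...,2]>60)&(W[...,2]<230)]
h,e=np.histogram(Q[:,2],np.arange(60,200,4)); print(dict(zip(e[:-1].tolist(),h.tolist())))
a=cv2.resize(im[60:210,110:310],(800,600),interpolation=cv2.INTER_CUBIC); cv2.imwrite('pics/s6.png',a[...,::-1])
E
```

```text
[480.69654859  74.58585314 159.68319269] 39.16441332986683 [ 0.47715386  0.65191509 -1.80036343] 24.999526804313064
{60: 47, 64: 36, 68: 43, 72: 32, 76: 257, 80: 65, 84: 4, 88: 6, 92: 6, 96: 4, 100: 7, 104: 4, 108: 4, 112: 5, 116: 10, 120: 10, 124: 6, 128: 9, 132: 6, 136: 2, 140: 0, 144: 0, 148: 2, 152: 50, 156: 54, 160: 57, 164: 139, 168: 127, 172: 26, 176: 30, 180: 35, 184: 62, 188: 23, 192: 20}
```

View pics/s6.png

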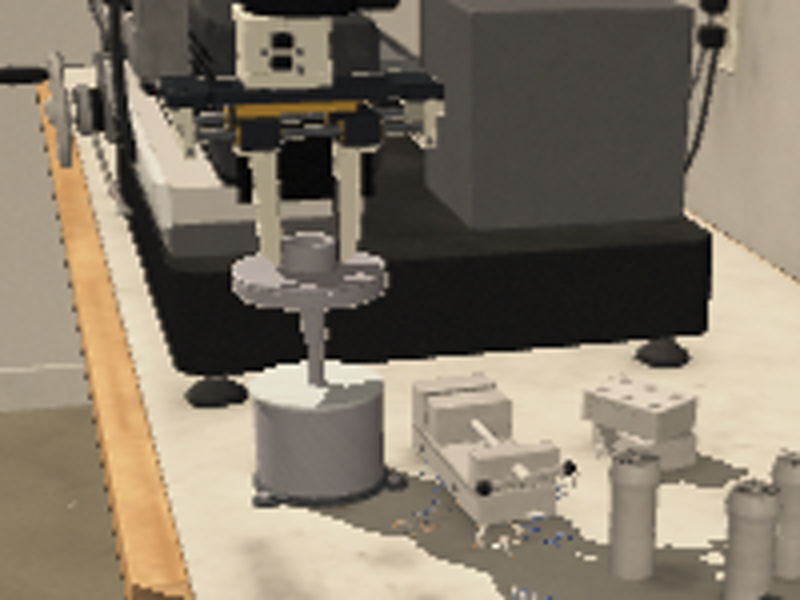

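The outer lid is held level with its skirt at 152 mm, clear of the knob top at 137 mm. The inner lid is still seated, so I hand in.

```bash
python3 -c "
from bench import env
print(env.sign_off())"
```

```text
the job is handed in; nothing more can be done
None
```

I handed the job in at 26 s: the inner lid is seated in the pot, and the gripper holds the outer lid still and level over it, its skirt about 15 mm above the knob. My first grip on the knob closed on nothing (fingertips about 33 mm short of the stated reach), but the lids did not move. The sign-off gave no verdict, and I did not re-measure the bystanders, though no move went near them.

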